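# Open the low nut tub on the welding bench

### The arm

A 6-joint arm with a two-finger parallel gripper is mounted at the origin on the work surface. World frame = base frame: x ahead of the robot, y to its left, z up, the work surface at z = 0. Lengths are in m, angles in degrees, forces in N, time in s.
With the tool pointing down it reaches from about 0.35 to 0.875 m from the base axis. Payload 4.2 kg.
Tool frame: the origin (TCP) lies at the very end of the fingers, on their centre line; the grasp point (between the pads) lies 19 mm behind it (r.grip_point_offset is the distance from the TCP to the grasp point, in m); z points along the fingers, y is the line along which they close (so a half turn about z gives the same grasp; the last joint's range is limited). The gripper opens to 87 mm and grips with 3 to 60 N. Pads are 19 mm wide; open, the fingers measure 117 mm over their backs; the gripper's body (75 mm by 190 mm) begins 51 mm behind the grasp point.
Start: joints at [-58.293, 22.042, 0.453, 0, -68.411, -14.817], TCP at [0.182, -0.598, 0.223] pointing down, gripper open.
Joint ranges: [-179.83, 179.83], [-69.29, 118.12], [-61.27, 80.66], [-181.25, 117.63], [-171.15, -9.14], [-177.46, 177.46]. Speed limits (degrees/s): [159.86, 159.86, 180, 180, 180, 180].

### API

Orientations are given as a 3x3 rotation matrix whose columns are the frame's x, y, z axes.
In Python, from station import r, cams gives the robot as it stands. The module is installed in compiled form; this text tells all that it offers.
- The arm moves only by the shell command python3 -m handwheel 'ROWS'. ROWS is JSON, a list that holds one entry, the list of rows, each a list of 7 numbers: the turn, a rotation vector about the tool's x, y, z in units of 6 degrees (1.0 is 6 degrees), then the shift along the tool's x, y, z in m, then the finger opening in m, from 0 to 0.087. In form: [[[ax, ay, az, x, y, z, jaw], ...]]. A call has 1 to 12 rows; each row shifts and turns the commanded pose from where the row before left it, along the tool's axes as they then stand; what a row does not reach is not made up. A row lasts 1/10 s, in which the tool goes at most 50 mm and 8.59 degrees, less where a joint would pass 70% of its speed; a pose out of reach is approached as far as the arm can. A call with a gripper value outside its range is refused whole. The fingers move at their own pace and stop on an object; the grip force is fixed at half the most. Time passes only in rows, so rows that do not move let the fingers close. It gives the time, the measured TCP pose, the force, the opening and the grip force at its end, in the units of the state.
- r.sense(): the state, without advancing time (a new reading comes with each control period).
- cams.capture(name): name is "scene" or "top" or "wrist"; returns the picture (384x512x3 uint8, red, green, blue); there is no depth.
- cams.get_calibration(name): a dict with "camera_matrix" (3x3 intrinsics, pixels), "k1" (the pictures are not rectified: a ray, as slopes to the right and down, at radius r is drawn at 1 + k1 r^2 times it, then the intrinsics apply), "rvec" (rotation vector, rad) and "tvec" (3), from world to camera coordinates, as OpenCV has them; the wrist camera has in their place "T_tool_cam" (4x4, takes a point from camera to tool coordinates, whose origin is the TCP and whose axes are the flange's). Camera axes: x right, y down, z forward; pixel columns grow to the right and rows downward; lengths in m; the calibration is good to about 2 mm. A picture is of the moment at which its call begins: read the wrist's pose just before it. get_calibration takes no time and is no camera call.
- r.finish_job(): hands the job in; it is judged then, once.
The state is a dict: "time_s": time; "joints": joint angles; "joint_velocities": joint speeds; "effort": joint torques, N m; "tcp_pos": TCP position; "ee_rot": TCP orientation; "wrist_force": force on the tool from outside, world axes, zero at the start; "moment": the same for the moment, N m; "gripper_width": opening from 0.0 (shut) to 1.0 (fully open); "gripper_force": force on a finger pad.
Only numpy, scipy, OpenCV 4.12 (cv2) and the standard library are available. Lean on these libraries where they do the work, as an engineer would, in place of code of your own. Each camera call takes 0.05 s, during which the arm holds its last target. There are 200 camera calls.

### The job

Open the low, wide tub of nuts: take its lid by the upright tab, tip the tab side well up while the opposite edge still rests on the tub's rim, then lift the lid off. Set it down, not dropped, flat and right way up on the black rubber mat, wholly within the mat, and let go. Leave the tub where it stands, and the tall canister shut and undisturbed.

Things in the scene. Friction and masses are not known exactly. Their poses are not given: they have to be found in the camera images.
- lid_mid (a point): The low tub's loose metal lid. Point: top face of its flange, on its axis; z up, x towards the tab. Flange 116 mm across, 4 mm thick, resting on the rim; the plug below (94 mm across) reaches 10 mm below this point, 4 mm loose in the tub. Flat upright dark tab on the flange: centre 44 mm along x, 10 mm thick (x), 34 wide (y), 34 tall. 0.15 kg. Tab starts facing away from the robot, within 50 deg.
- tub: The low, wide, dark steel tub of nuts to be opened: round, 110 mm across, 70 mm high to the rim, wall 4 mm, loose on the bench, about 1.6 kg. Origin at the centre of its underside, z up.
- canister_top (a point): Bystander, to stay shut and standing: tall, slim, dark steel canister, 84 mm across, 120 mm to its rim, with a similar but smaller loose lid (90 mm across) and tab. This point is the middle of that lid's top face, 124 mm above the bench; z up, x towards its tab, whose top is 158 mm above the bench.
- mat_top (a point): Black square rubber mat, 200 x 200 mm, 4 mm thick, fixed flat on the bench, empty. This point is the centre of its top face, x and y parallel to its edges, z up.
Not all that is in view belongs to the job. Leave any red look-alike of the part that bears lid_mid alone.

How it is judged (in metres and radians):
On the way, in this order (a step that is already met when the one before it is completed fails the run):
1. The lid is tipped up by more than 8.6 degrees with its opposite edge still on the tub's rim (within about 8 mm) (horizontal distance between lid_mid and tub below 0.03 m and ((angle between lid_mid's own z axis and vertical above 0.15 rad and z of lid_mid in the frame of tub below 0.091 m) or (angle between lid_mid's own z axis and vertical above 0.25 rad and z of lid_mid in the frame of tub below 0.097 m) or (angle between lid_mid's own z axis and vertical above 0.35 rad and z of lid_mid in the frame of tub below 0.103 m))), for 0.1 s.
2. The lid is off: its middle is 50 mm or more above where it sat, or well to the side of the tub ((z of lid_mid in the frame of tub above 0.124 m or horizontal distance between lid_mid and tub above 0.12 m)), for 0.1 s.
3. The lid is set down on the mat with the gripper still at it (grasp point within 100 mm of the lid's middle), not dropped (distance between the grasp point and lid_mid below 0.1 m and z of lid_mid in the frame of mat_top below 0.016 m and horizontal distance between lid_mid and mat_top below 0.08 m), for 0.1 s.
At the end, for the whole second after the job is handed in: The lid lies flat (within 6 degrees) and right way up on the mat, its middle within 45 mm of the mat's centre along each of the mat's edges; the tub stands upright within 30 mm of where it was, and the canister's lid is still on it, level and within 20 mm of where it was (x of lid_mid in the frame of mat_top between -0.045 and 0.045 m and y of lid_mid in the frame of mat_top between -0.045 and 0.045 m and z of lid_mid in the frame of mat_top below 0.016 m and angle between each of lid_mid, tub, canister_top's own z axis and vertical below 0.1 rad and distance of tub from where it was at the start of the episode below 0.03 m and distance of canister_top from where it was at the start of the episode below 0.02 m); the robot touches nothing.
It fails at once if The tub is tipped over or dragged away (angle between tub's own z axis and vertical above 0.3 rad or distance of tub from where it was at the start of the episode above 0.06 m).
It fails at once if The canister or its lid is knocked, moved or opened (angle between canister_top's own z axis and vertical above 0.2 rad or distance of canister_top from where it was at the start of the episode above 0.03 m).
It also fails if it takes over 48 s, if anything falls off the work surface, if the arm or the gripper's body presses on something with over 40 N, if the wrist force passes 120 N, or if a joint passes its speed limit or range.

## Working session

There is one attempt and no reset: what is moved stays moved. The work goes in short steps, Python scripts to look and compute and a shell command to move; the robot and the scene stay as the last step left them, time stands still between calls to the robot, and variables do not carry over. Pictures are saved under pics/ and viewed, at most 10 in all, crops included, and the job is handed in when it is done.

```bash
mkdir -p pics
cat > h.py <<'E'
import numpy as np, cv2
from station import r, cams
def cal(n):
    c=cams.get_calibration(n); K=np.array(c["camera_matrix"],float); k=float(c["k1"])
    if n=="wrist":
        s=r.sense(); T=np.eye(4);T[:3,:3]=s["ee_rot"];T[:3,3]=s["tcp_pos"]
        M=T@np.array(c["T_tool_cam"]); R=M[:3,:3].T; t=-R@M[:3,3]
    else:
        R=cv2.Rodrigues(np.array(c["rvec"],float))[0]; t=np.array(c["tvec"],float).ravel()
    return K,np.array([k,0,0,0.]),R,t
def ray(n,uv,C=None):
    K,d,R,t=C or cal(n)
    p=cv2.undistortPoints(np.array([[uv]],float),K,d).ravel()
    return -R.T@t, R.T@np.array([p[0],p[1],1])
def at(n,uv,z,C=None):
    o,v=ray(n,uv,C); return o+v*(z-o[2])/v[2]
def proj(n,P,C=None):
    K,d,R,t=C or cal(n)
    return cv2.projectPoints(np.array(P,float).reshape(-1,1,3),cv2.Rodrigues(R)[0],t,K,d)[0].reshape(-1,2)
def snap(n,f):
    C=cal(n); im=cams.capture(n); cv2.imwrite(f"pics/{f}.png",cv2.cvtColor(np.asarray(im),cv2.COLOR_RGB2BGR)); return im,C
E
python3 - <<'E'
from h import *
for n in("top","scene"):
    im,C=snap(n,n+"0"); print(n,-C[2].T@C[3],C[0][0,0],C[1][0])
s=r.sense();print(s)
E
```

```text
top [ 0.50337782 -0.00834181  1.28004165] 467.5109465297333 0.050884797011009036
scene [0.91775209 0.40937077 0.83550165] 422.3432992357695 -0.03725893946259727
{'time_s': 0.1, 'joints': array([-5.82920644e+01,  2.20852932e+01,  3.87513580e-01, -2.35719772e-02,
       -6.84109931e+01, -1.48158861e+01]), 'joint_velocities': array([ 0.03016808, -0.13547568,  0.23382391,  0.14328109,  0.01975485,
       -0.03698308]), 'effort': array([-2.19297408e-04, -3.91689849e+01,  1.87934035e+01,  4.23190981e+00,
        1.34577855e-02, -7.22678715e-05]), 'tcp_pos': array([ 0.18145161, -0.59752068,  0.22158405]), 'ee_rot': array([[-9.56897954e-01, -2.90423576e-01, -6.72338121e-04],
       [-2.90424331e-01,  9.56896238e-01,  1.81611490e-03],
       [ 1.15915233e-04,  1.93309998e-03, -9.99998125e-01]]), 'wrist_force': array([ 0.05172381,  0.19972346, -0.49853542]), 'moment': array([-0.00993385, -0.00499053,  0.02459277]), 'gripper_force': 0.0, 'gripper_width': 1.0005058938427058}
```

View pics/top0.png

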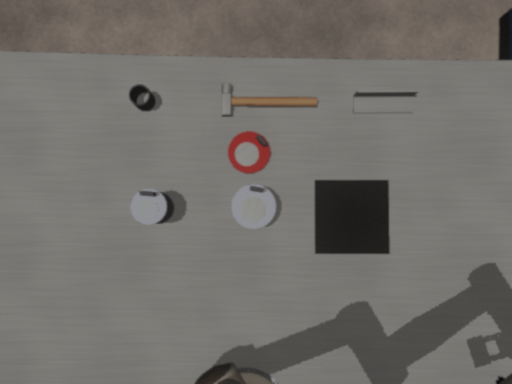

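View pics/scene0.png

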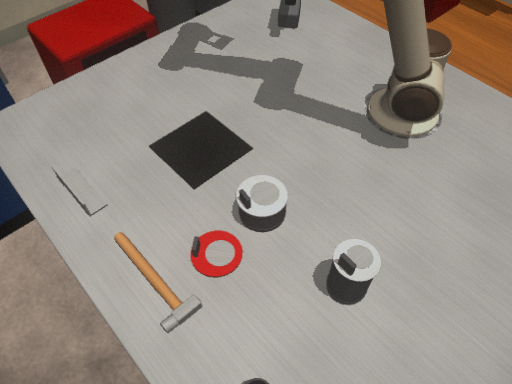

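The candidates in the top view are:
- The silver lid at (254,207), on a low wide tub, which the scene view confirms at (262,200). This is the target.
- The silver lid at (149,207), on the tall canister. This is the bystander.
- The red lid at (249,153), lying on the bench. This is the look-alike.

The mat is the black square at (352,217). I'll confirm the target in an enlarged crop.

Run:
```python
from h import *
a=cv2.imread("pics/top0.png")[120:260,215:295]; b=cv2.imread("pics/scene0.png")[165:265,185:295]
a=cv2.resize(a,(342,600),interpolation=cv2.INTER_CUBIC); b=cv2.resize(b,(440,400),interpolation=cv2.INTER_CUBIC)
o=np.zeros((600,790,3),np.uint8);o[:,:342]=a;o[:400,350:]=b;cv2.imwrite("pics/crop1.png",o)
# lid by bright mask
im=cv2.imread("pics/top0.png"); g=im.min(2)
for (u,v) in((254,207),(149,207)):
    m=np.zeros_like(g); m[v-35:v+35,u-35:u+35]=(g[v-35:v+35,u-35:u+35]>150)
    c=max(cv2.findContours(m,0,1)[0],key=cv2.contourArea); print(cv2.minEnclosingCircle(c), cv2.fitEllipse(c))
C=cal("top")
m=((im.max(2)<40)*255).astype(np.uint8); m[:, :300]=0;m[:,400:]=0;m[:170]=0;m[265:]=0
c=max(cv2.findContours(m,0,1)[0],key=cv2.contourArea);R=cv2.minAreaRect(c);print(R,at("top",R[0],.004,C),[at("top",p,.004,C)[:2].round(4) for p in cv2.boxPoints(R)])
for n,u,z in(("lid",(254,207),.074),("can",(149,207),.124),("lidtab",(257.5,189),.108)): print(n,at("top",u,z,C))
print("red",at("top",(249,153),.014,C),"redtab",at("top",(262,141),.03,C))
```

```text
Traceback (most recent call last):
ValueError: max() iterable argument is empty
```

View pics/crop1.png

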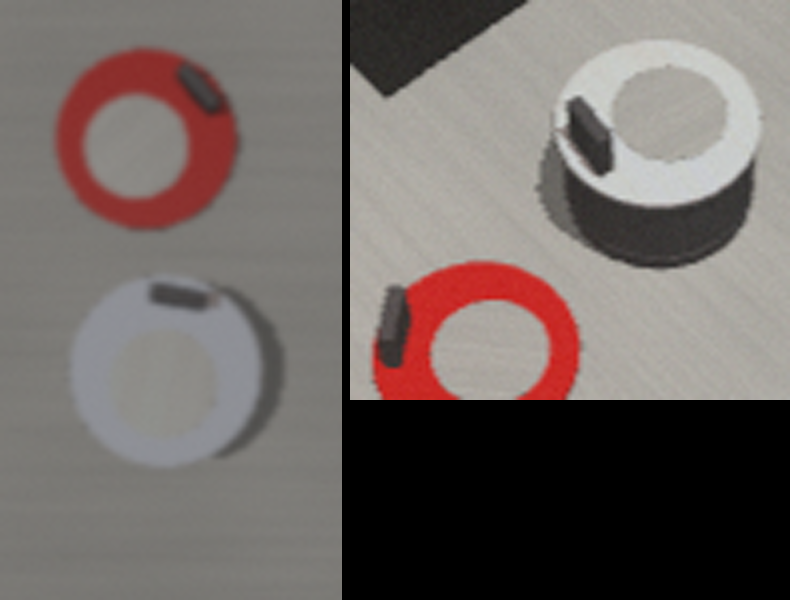

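The crop shows a silver lid, tab up, on a dark low tub. Its circle centre is at top px (254.05,206.6) and the tab's top at (257.1,189.3). The red lid lies separately on the bench, its tab about 45 mm beyond.

Run:
```python
from h import *
im=cv2.imread("pics/top0.png"); C=cal("top")
m=((im.max(2)<45)*255).astype(np.uint8); m[:, :300]=0;m[:,400:]=0;m[:170]=0;m[265:]=0
c=max(cv2.findContours(m,0,1)[0],key=cv2.contourArea);R=cv2.minAreaRect(c);print(R,at("top",R[0],.004,C),[at("top",p,.004,C)[:2].round(4) for p in cv2.boxPoints(R)])
lid=at("top",(254.05,206.6),.074,C); tab=at("top",(257.1,189.3),.106,C)
print("lid",lid,"diam",at("top",(231.6,206.6),.074,C)-at("top",(276.5,206.6),.074,C))
d=tab-lid;print("tab",tab,np.hypot(*d[:2]),np.degrees(np.arctan2(d[1],d[0])))
print("tab ends",at("top",(250.5,188.5),.108,C),at("top",(263.6,190.2),.108,C))
print("can",at("top",(149,207),.124,C))
print("red",at("top",(249,153),.014,C),"redtab",at("top",(262,141),.03,C))
Cs=cal("scene")
# scene: lid centre crop (658,122), tab top centre
for uv,z in(((185+(658-350)/4,165+122/4),.074),((185+(590-350)/4,165+121/4),.108)): print("scene",at("scene",uv,z,Cs))
```

```text
((351.5, 216.5), (71.0, 71.0), 90.0) [ 0.51579758 -0.27311791  0.004     ] [array([ 0.6106, -0.1758]), array([ 0.6143, -0.368 ]), array([ 0.4223, -0.3689]), array([ 0.4177, -0.1783])]
lid [ 0.53529096 -0.00807802  0.074     ] diam [-0.00239099  0.11578488  0.        ]
tab [ 0.5781197  -0.01486805  0.106     ] 0.04336363874991336 -9.008634150361605
tab ends [0.57966875 0.00175817 0.108     ] [ 0.57605981 -0.03121822  0.108     ]
can [0.52769015 0.25146492 0.124     ]
red [0.68253589 0.00866645 0.014     ] redtab [ 0.7133954 -0.0258425  0.03     ]
scene [ 0.53766943 -0.00529961  0.074     ]
scene [ 0.58128637 -0.01162359  0.108     ]
```

```bash
python3 -m handwheel '[[[0,0,0,-0.0276,0.0222,0,0.087],[0,0,0,-0.0276,0.0222,0,0.087],[0,0,0,-0.0276,0.0222,0,0.087],[0,0,0,-0.0276,0.0222,0,0.087],[0,0,0,-0.0276,0.0222,0,0.087],[0,0,0,-0.0276,0.0222,0,0.087],[0,0,0,-0.0276,0.0222,0,0.087],[0,0,0,-0.0276,0.0222,0,0.087],[0,0,0,-0.0276,0.0222,0,0.087],[0,0,0,-0.0276,0.0222,0,0.087]]]' && python3 -m handwheel '[[[0,0,0,-0.0276,0.0222,0,0.087],[0,0,0,-0.0276,0.0222,0,0.087],[0,0,0,-0.0276,0.0222,0,0.087],[0,0,0,-0.0276,0.0222,0,0.087],[0,0,0,-0.0276,0.0222,0,0.087],[0,0,0,-0.0276,0.0222,0,0.087],[0,0,0,-0.0276,0.0222,0,0.087],[0,0,0,-0.0276,0.0222,0,0.087],[0,0,0,-0.0276,0.0222,0,0.087],[0,0,0,-0.0276,0.0222,0,0.087]]]' && python3 -m handwheel '[[[0,0,-0.9,0,0,0,0.06],[0,0,-0.9,0,0,0,0.06],[0,0,-0.9,0,0,0,0.06],[0,0,-0.9,0,0,0,0.06],[0,0,-0.9,0,0,0,0.06],[0,0,-0.9,0,0,0,0.06],[0,0,-0.9,0,0,0,0.06],[0,0,-0.9,0,0,0,0.06],[0,0,-0.9,0,0,0,0.06],[0,0,-0.9,0,0,0,0.06],[0,0,-0.9,0,0,0,0.06],[0,0,-0.9,0,0,0,0.06]]]'
python3 - <<'E'
from h import *
im,C=snap("wrist","w1"); print(r.sense()["joints"],r.sense()["ee_rot"].round(4),r.sense()["tcp_pos"])
print(proj("wrist",[[.58,-.013,.108],[.5365,-.0067,.074]],C))
E
```

```text
time_s: 1.1
tcp_pos: [0.3816, -0.3039, 0.2223]
ee_rot: [[-0.957, -0.29, -0.0], [-0.29, 0.957, 0.0], [0.0, 0.001, -1.0]]
wrist_force: [1.0, -1.2, -0.3]
gripper_width: 0.995
gripper_force: 0.0
time_s: 2.1
tcp_pos: [0.5811, -0.0115, 0.2221]
ee_rot: [[-0.957, -0.291, -0.001], [-0.291, 0.957, -0.0], [0.001, 0.0, -1.0]]
wrist_force: [0.5, -0.2, -0.2]
gripper_width: 1.001
gripper_force: 0.0
time_s: 3.3
tcp_pos: [0.5804, -0.0128, 0.222]
ee_rot: [[-0.141, -0.99, -0.001], [-0.99, 0.141, -0.0], [0.0, 0.001, -1.0]]
wrist_force: [-0.2, 0.5, -0.1]
gripper_width: 0.691
gripper_force: 0.0
[ 1.47072260e+01  1.77831980e+01 -5.98463090e+00 -1.47601776e-02
 -6.62920372e+01 -2.26488049e+01] [[-1.383e-01 -9.904e-01 -1.100e-03]
 [-9.904e-01  1.383e-01 -0.000e+00]
 [ 2.000e-04  1.100e-03 -1.000e+00]] [ 0.5804803  -0.01277394  0.22201033]
[[257.44846414 180.58624602]
 [303.81683775 171.57108272]]
```

View pics/w1.png

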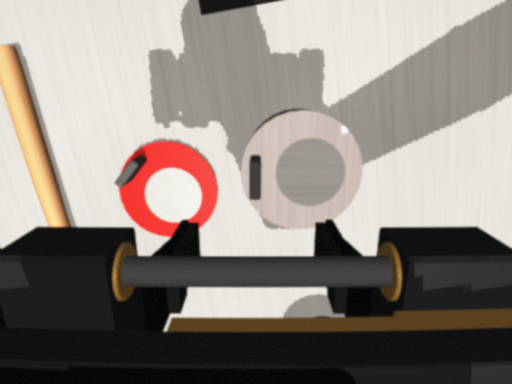

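The wrist view shows the tab at (255.5,178), square to the closing line, and the lid centre at (301.5,169). Both lie about 2 px from the prediction.

Run:
```python
from h import *
C=cal("wrist"); t=at("wrist",(255.5,178),.108,C); l=at("wrist",(301.5,169),.074,C); print(t,l,np.linalg.norm((t-l)[:2]),np.degrees(np.arctan2(*(t-l)[1::-1])))
s=r.sense(); R=s["ee_rot"]; print("tool delta to tab(wrist)",R.T@(t-s["tcp_pos"]), R.T@(np.array([.58,-.0135,.1])-s["tcp_pos"]))
```

```text
[ 0.58139969 -0.01546687  0.108     ] [ 0.53848138 -0.00959314  0.074     ] 0.04331838084272068 -7.79300023670742
tool delta to tab(wrist) [ 0.00251888 -0.00140319  0.11400938] [0.00076295 0.00024657 0.1220108 ]
```

```bash
python3 -m handwheel '[[[0,0,0,0.002,-0.001,0.02,0.05],[0,0,0,0,0,0.025,0.05],[0,0,0,0,0,0.025,0.05],[0,0,0,0,0,0.025,0.05],[0,0,0,0,0,0.02,0.05],[0,0,0,0,0,0.014,0.05],[0,0,0,0,0,0.008,0.05],[0,0,0,0,0,0.005,0.05],[0,0,0,0,0,0,0.05]]]' && python3 -m handwheel '[[[0,0,0,0,0,0,0.03],[0,0,0,0,0,0,0.02],[0,0,0,0,0,0,0.012],[0,0,0,0,0,0,0.004],[0,0,0,0,0,0,0],[0,0,0,0,0,0,0],[0,0,0,0,0,0,0],[0,0,0,0,0,0,0]]]'
```

```text
time_s: 4.25
tcp_pos: [0.5813, -0.0149, 0.0802]
ee_rot: [[-0.145, -0.989, -0.001], [-0.989, 0.145, -0.0], [0.0, 0.001, -1.0]]
wrist_force: [-0.5, -0.2, 0.1]
gripper_width: 0.575
gripper_force: 0.0
time_s: 5.05
tcp_pos: [0.5816, -0.0149, 0.0807]
ee_rot: [[-0.144, -0.99, 0.0], [-0.99, 0.144, 0.0], [-0.0, -0.0, -1.0]]
wrist_force: [0.0, -0.2, 0.8]
gripper_width: 0.112
gripper_force: 30.0
```

```bash
python3 -m handwheel '[[[0,0,0,0,0,-0.001,0],[0.5,0,0,0,0.0007,-0.0052,0],[0.5,0,0,0,0.0007,-0.0052,0],[0.5,0,0,0,0.0007,-0.0052,0],[0.5,0,0,0,0.0007,-0.0052,0],[0.5,0,0,0,0.0007,-0.0052,0],[0.5,0,0,0,0.0007,-0.0052,0],[0,0,0,0,0,0,0],[0,0,0,0,0,0,0],[0,0,0,0,0,0,0]]]'
python3 - <<'E'
from h import *
s=r.sense();R=np.array(s["ee_rot"]);u=-R[:,1];up=-R[:,2]
c=s["tcp_pos"]-.044*u-.0065*up; print("est lid_mid",c,"tilt",np.degrees(np.arccos(up[2])))
im,C=snap("scene","s2"); cv2.imwrite("pics/s2c.png",cv2.resize(cv2.imread("pics/s2.png")[130:290,180:340],(600,600),interpolation=cv2.INTER_CUBIC))
E
```

```text
time_s: 6.05
tcp_pos: [0.5744, -0.0135, 0.112]
ee_rot: [[-0.145, -0.941, 0.306], [-0.989, 0.138, -0.044], [-0.0, -0.309, -0.951]]
wrist_force: [0.4, 0.4, -1.8]
gripper_width: 0.111
gripper_force: 30.0
est lid_mid [ 0.53500804 -0.0077459   0.09223997] tilt 18.01557713034363
```

View pics/s2c.png

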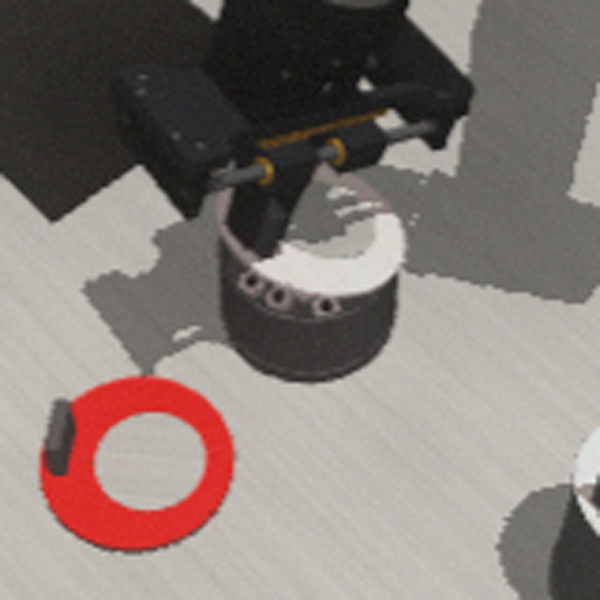

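The lid is tipped 18° with its far edge still on the rim. Next I lift it straight up, then level it.

```bash
python3 -m handwheel '[[[0,0,0,0,-0.0062,-0.019,0],[0,0,0,0,-0.0062,-0.019,0],[0,0,0,0,-0.0062,-0.019,0],[0,0,0,0,-0.0062,-0.019,0],[0,0,0,0,-0.0062,-0.019,0],[0,0,0,0,0,0,0],[-0.5,0,0,0,0,0,0],[-0.5,0,0,0,0,0,0],[-0.5,0,0,0,0,0,0],[-0.5,0,0,0,0,0,0],[-0.5,0,0,0,0,0,0],[-0.5,0,0,0,0,0,0]]]'
python3 - <<'E'
from h import *
im,C=snap("scene","s3"); s=r.sense();R=np.array(s["ee_rot"]); im,C=snap("top","t3")
u=-R[:,1]; tgt=np.array([.5158,-.2731,.0207+.07])+.044*u; tgt[2]=.0907
print(s["tcp_pos"],R.round(3),R.T@(tgt-s["tcp_pos"]),s["gripper_width"])
E
```

```text
time_s: 7.3
tcp_pos: [0.5735, -0.0135, 0.2101]
ee_rot: [[-0.145, -0.989, -0.004], [-0.989, 0.145, 0.001], [-0.0, 0.004, -1.0]]
wrist_force: [0.1, -0.2, -2.4]
gripper_width: 0.11
gripper_force: 30.0
[ 0.57500686 -0.01361696  0.2098345 ] [[-0.145 -0.989 -0.005]
 [-0.989  0.145  0.001]
 [-0.     0.005 -1.   ]] [ 0.26533399 -0.0236486   0.11901741] 0.11297321910259281
```

View pics/s3.png

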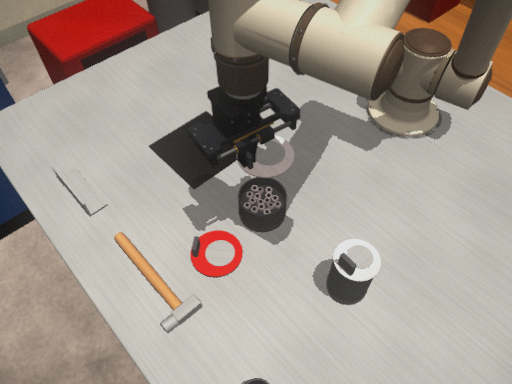

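The lid is held level, and the open tub stands in its place. Now I move over the mat.

```bash
python3 -m handwheel '[[[0,0,0,0.015,-0.0014,0,0],[0,0,0,0.025,-0.0022,0,0],[0,0,0,0.025,-0.0022,0,0],[0,0,0,0.03,-0.0027,0,0],[0,0,0,0.03,-0.0027,0,0],[0,0,0,0.03,-0.0027,0,0],[0,0,0,0.03,-0.0027,0,0],[0,0,0,0.03,-0.0027,0,0],[0,0,0,0.025,-0.0022,0.02,0],[0,0,0,0.015,-0.0014,0.03,0],[0,0,0,0.01,-0.0007,0.03,0],[0,0,0,0,0,0.03,0]]]' && python3 -m handwheel '[[[0,0,0,0,0,0.03,0],[0,0,0,0,0,0.02,0],[0,0,0,0,0,0.01,0],[0,0,0,0,0,0,0],[0,0,0,0,0,0,0]]]'
python3 - <<'E'
from h import *
im,C=snap("scene","s4"); s=r.sense();R=np.array(s["ee_rot"])
print(s["tcp_pos"]-.044*-R[:,1]); cv2.imwrite("pics/s4c.png",cv2.resize(cv2.imread("pics/s4.png")[70:230,120:280],(600,600),interpolation=cv2.INTER_CUBIC))
E
```

```text
time_s: 8.6
tcp_pos: [0.5573, -0.2811, 0.1003]
ee_rot: [[-0.147, -0.989, 0.0], [-0.989, 0.147, -0.0], [0.0, -0.0, -1.0]]
wrist_force: [0.1, 0.3, -2.4]
gripper_width: 0.116
gripper_force: 30.0
time_s: 9.1
tcp_pos: [0.5591, -0.2798, 0.0426]
ee_rot: [[-0.144, -0.99, 0.002], [-0.99, 0.144, -0.001], [0.001, -0.002, -1.0]]
wrist_force: [0.2, 0.2, -1.4]
gripper_width: 0.11
gripper_force: 30.0
[ 0.51597048 -0.27343144  0.0430687 ]
```

View pics/s4c.png

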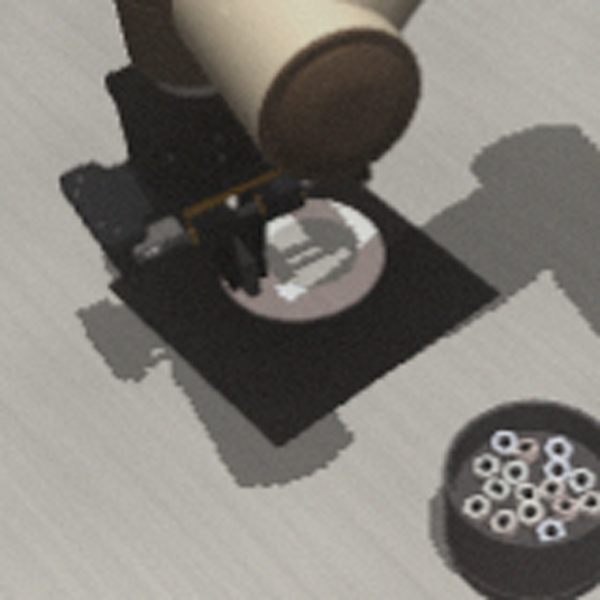

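The lid hangs level above the middle of the mat. I'll lower it gently by the remaining 22 mm or so, watching the force.

```bash
python3 -m handwheel '[[[0,0,0,0,0,0.005,0],[0,0,0,0,0,0.005,0],[0,0,0,0,0,0.004,0],[0,0,0,0,0,0.003,0],[0,0,0,0,0,0.002,0],[0,0,0,0,0,0.002,0],[0,0,0,0,0,0,0],[0,0,0,0,0,0,0]]]'
```

```text
time_s: 9.95
tcp_pos: [0.5587, -0.2794, 0.0208]
ee_rot: [[-0.144, -0.99, 0.0], [-0.99, 0.144, -0.0], [0.0, -0.0, -1.0]]
wrist_force: [0.3, -0.5, -1.6]
gripper_width: 0.113
gripper_force: 30.0
```

```bash
python3 -m handwheel '[[[0,0,0,0,0,0.0005,0],[0,0,0,0,0,0.0005,0],[0,0,0,0,0,0,0],[0,0,0,0,0,0,0]]]'
```

```text
time_s: 10.35
tcp_pos: [0.5588, -0.2794, 0.0207]
ee_rot: [[-0.144, -0.99, 0.001], [-0.99, 0.144, -0.0], [0.0, -0.001, -1.0]]
wrist_force: [-1.6, 0.9, 5.6]
gripper_width: 0.117
gripper_force: 30.0
```

The upward force shows the lid has touched the mat. Now I release it, back off and check.

```bash
python3 -m handwheel '[[[0,0,0,0,0,0,0.02],[0,0,0,0,0,0,0.03],[0,0,0,0,0,0,0.04],[0,0,0,0,0,0,0.04],[0,0,0,0,0,0,0.04],[0,0,0,0,0,0,0.04]]]' && python3 -m handwheel '[[[0,0,0,0,0,-0.01,0.04],[0,0,0,0,0,-0.02,0.04],[0,0,0,0,0,-0.03,0.04],[0,0,0,0,0,-0.04,0.04],[0,0,0,0,0,-0.04,0.04],[0,0,0,0.03,0,-0.03,0.04],[0,0,0,0.04,0,0,0.04],[0,0,0,0.04,0,0,0.04],[0,0,0,0.04,0,0,0.04],[0,0,0,0.03,0,0,0.04],[0,0,0,0,0,0,0.04],[0,0,0,0,0,0,0.04]]]'
python3 - <<'E'
from h import *
im,C=snap("top","t5"); im,Cs=snap("scene","s5")
a=cv2.resize(cv2.imread("pics/top0.png")[120:270,110:410],(800,400))[:300];a=cv2.imread("pics/t5.png")[120:270,110:410];b=cv2.imread("pics/s5.png")[80:290,120:400]
o=np.zeros((600,800,3),np.uint8);o[:300,:600]=cv2.resize(a,(600,300));o[300:,:400]=cv2.resize(b,(400,300));cv2.imwrite("pics/end.png",o)
E
```

```text
time_s: 10.95
tcp_pos: [0.5585, -0.2794, 0.0196]
ee_rot: [[-0.145, -0.99, -0.0], [-0.99, 0.145, 0.0], [-0.0, 0.0, -1.0]]
wrist_force: [0.9, -0.4, -0.2]
gripper_width: 0.449
gripper_force: 0.0
time_s: 12.15
tcp_pos: [0.532, -0.458, 0.1899]
ee_rot: [[-0.146, -0.989, 0.0], [-0.989, 0.146, 0.0], [-0.0, -0.0, -1.0]]
wrist_force: [0.4, 1.4, -0.6]
gripper_width: 0.46
gripper_force: 0.0
```

View pics/end.png

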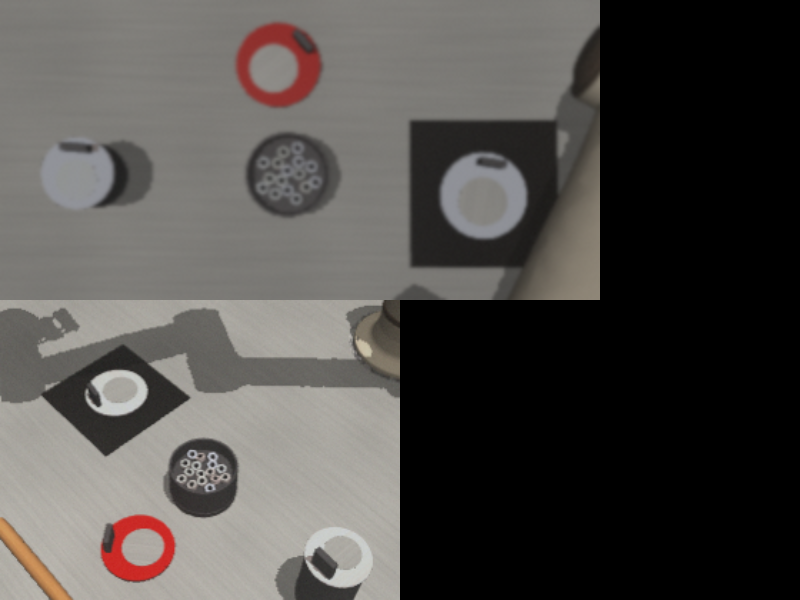

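The lid lies flat in the middle of the mat: its centre is at crop px (484,196) and the mat's at (484,194). The tub and canister haven't moved, and the arm is clear.

```bash
python3 -c "
from station import r
print(r.finish_job())"
```

```text
the job is handed in; nothing more can be done
None
```

The tub's lid was tipped up about 18°, lifted off and set down flat and right way up in the middle of the mat; the tub and the shut canister had not visibly moved in the last pictures. The job is handed in, but no verdict came back.

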